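Lay out the changeover kit beside the wire bonder

ROBOT

A 7-joint arm with a two-finger parallel gripper is mounted at the origin on the work surface; the furniture and walls round the work are solid. World frame = base frame: x ahead of the robot, y to its left, z up, the work surface at z = 0. Lengths are in mm, angles in rad, forces in N, time in s.
With the tool pointing down it reaches from about 400 to 850 mm from the base axis. Payload 10.4 kg.
Tool frame: the origin (TCP) lies at the very end of the fingers, on their centre line; the grasp point (between the pads) lies 19 mm behind it; z points along the fingers, y is the direction in which the jaws open and shut (so a half turn about z gives the same grasp; the last joint's range is limited). The gripper opens to 87 mm and grips with 3 to 60 N. Pads are 19 mm wide; open, the fingers measure 117 mm over their backs; the gripper's body (75 mm by 190 mm) begins 51 mm behind the grasp point.
Start: joints at [-1.368, 0.332, -0.065, 1.46, 0.022, 1.35, -0.088], TCP at [139.914, 609.16, 222.576] pointing down, gripper open.
Joint ranges: [-2.6, 2.6], [-0.5, 2.12], [-1.47, 1.34], [0.16, 2.42], [-1.27, 4.41], [0.06, 2.06], [-2.6, 2.6]. Speed limits (rad/s): [2.22, 2.22, 2.79, 2.79, 3.14, 3.14, 3.14].

INTERFACE

Orientations are given as a rotation vector (axis times angle).
In Python, from bench import ctrl, optics gives the robot as it stands. The module is installed in compiled form; this text tells all that it offers. Calls block until the motion is done:
- ctrl.reach(position, orientation): joint-space move of the TCP to a pose.
- ctrl.move_l(position, ori=None, v=150, force_limit=None): straight line of the TCP; ori=None keeps the orientation; v is the mean speed in mm/s. With force_limit (N) it stops when the force on the tool has changed by that much, and returns True; else False.
- ctrl.move_j(angles): joint-space move.
- ctrl.grip(opening, squeeze=None): finger opening in mm; squeeze is the grip in N (None keeps the last); returns when the fingers have stopped.
- ctrl.wait(seconds).
- ctrl.solve_ik(position, orientation): joint angles nearest the present ones, or None.
- ctrl.observe(): the state.
- optics.capture(name): name is "scene" or "top"; returns (picture, depth): 420x560x3 uint8, red, green, blue; 420x560 float32, mm along the optical axis (not along the pixel's ray), 0 where there is no reading.
- optics.camera_params(name): a dict with "intrinsics" (3x3 intrinsics, pixels), "eye" and "orientation" of the camera in the world. Camera axes: x right, y up, looking along -z (the intrinsics and any distortion apply to the point x, -y, -z); pixel columns grow to the right and rows downward; lengths in mm; the calibration is good to about 2 mm. A picture is of the moment at which its call begins. camera_params takes no time and is no camera call.
A pose or a line that the arm cannot do raises ctrl.MotionError and nothing moves.
- ctrl.sign_off(): hands the job in, once; it reports no verdict.
The state is a dict: "clock": time; "qpos": joint angles; "joint_vel": joint speeds; "effort": joint torques, N m; "eef_pos": TCP position; "tcp_rot": TCP orientation; "force": force on the tool from outside, world axes, zero at the start; "ft_torque": the same for the moment, N m; "gripper_width": finger opening in mm.
Only numpy, scipy, OpenCV 4.12 (cv2) and the standard library are available. Lean on these libraries where they do the work, as an engineer would, in place of code of your own. Each camera call takes 0.05 s, during which the arm holds its last target.

TASK

Lay out the changeover kit on the three coloured mats: put the black waffle pack in the middle of the green mat and the clear-lidded waffle pack squarely on top of it. Of the yellow and the red mat, put the paste pot upright in the middle of whichever is further to the left as seen from the robot, and the blue clip box, lid up, in the middle of the other, with the small blue-and-white cleaning block lying flat and centred on top of the clip box, lengthwise along it. Leave the black tweezers and the orange tape roll where they are.

Things in the scene. Friction and masses are not known exactly. Their poses are not given: they have to be found in the camera images.
- black_pack_mid (a point): Black waffle pack: flat, all-black square box, 50 x 50 x 14 mm, loose, flat on the work surface at the start. Point: its centre, half-way up; z up. x and y along its edges.
- clear_pack_mid (a point): Clear-lidded waffle pack: flat square box of the same size, 50 x 50 x 14 mm, black below with a clear, greyish-white lid that covers its top; the lid is fixed to it; loose, flat on the work surface at the start. Point: its centre, half-way up; z up. x and y along its edges.
- clip_case_mid (a point): Blue clip box with a clear lid (fixed shut; from above pale blue-grey with blue sides), a plain box 44 mm (x) x 70 mm (y) x 30 mm high with a flat top, loose, lid up on the work surface at the start. Point: its centre, half-way up; z up. y along its length.
- paste_pot_mid (a point): Paste pot: round white jar with a blue cap (fixed on), diameter 42 mm, 34 mm high, loose, upright on the work surface at the start. Point: its centre, half-way up; z up. 
- block_mid (a point): Cleaning block: small blue block with one white end, 23 mm (x) x 44 mm (y) x 12 mm high, loose, flat on the work surface at the start. Point: its centre, half-way up; z up. y along its length.
- pad_green: Green setting-down mat, 84 x 84 x 3 mm, with a thin white square frame line and white ticks on its top; fixed, it cannot move. Origin: centre of its underside, on the work surface; z up, x and y along its edges, roughly the robot's x (ahead) and y (left).
- pad_yellow: Yellow setting-down mat, 84 x 84 x 3 mm, with a thin white square frame line and white ticks on its top; fixed, it cannot move. Origin: centre of its underside, on the work surface; z up, x and y along its edges, roughly the robot's x (ahead) and y (left).
- pad_red: Red setting-down mat, 84 x 84 x 3 mm, with a thin white square frame line and white ticks on its top; fixed, it cannot move. Origin: centre of its underside, on the work surface; z up, x and y along its edges, roughly the robot's x (ahead) and y (left).
- black_tweezers_mid (a point): Bystander: black tweezers, 17 x 117 x 9 mm, lying loose on the work surface among the mats. Point: its centre, half-way up; z up. y along their length.
- tape_roll_mid (a point): Bystander: roll of orange tape, outer diameter 73 mm, 12 mm high, lying loose on the work surface at the right of the mats. Point: its centre, half-way up; z up. 
Things that resemble listed ones, but are neither listed nor needed, are in the scene too. There is more than one size of the part that bears black_pack_mid; the job needs the smaller.

How it is judged (in metres and radians):
At the end, for the whole second after the job is handed in: Flat, upright, at rest: black pack on green mat, paste pot on the left and clip box on the right of the yellow and red mats (centres within 15 mm); clear-lidded pack on the black pack (10 mm, edges within 0.2 rad); block along the top of the clip box (10 mm, 0.25 rad); heights within 4 mm (horizontal distance between black_pack_mid and pad_green below 0.015 m and z of black_pack_mid in the frame of pad_green between 0.006 and 0.014 m and angle between each of black_pack_mid, clear_pack_mid, block_mid's own z axis and vertical below 0.1 rad and horizontal distance between clear_pack_mid and black_pack_mid below 0.01 m and z of clear_pack_mid in the frame of black_pack_mid between 0.01 and 0.018 m and (angle between the x axis of clear_pack_mid and the x axis of black_pack_mid, either way round below 0.2 rad or angle between the x axis of clear_pack_mid and the y axis of black_pack_mid, either way round below 0.2 rad) and ((y of pad_yellow in the frame of pad_red above 0 m and (horizontal distance between paste_pot_mid and pad_yellow below 0.015 m and z of paste_pot_mid in the frame of pad_yellow between 0.016 and 0.024 m and angle between each of paste_pot_mid, clip_case_mid's own z axis and vertical below 0.1 rad and horizontal distance between clip_case_mid and pad_red below 0.015 m and z of clip_case_mid in the frame of pad_red between 0.014 and 0.022 m)) or (y of pad_yellow in the frame of pad_red below 0 m and (horizontal distance between paste_pot_mid and pad_red below 0.015 m and z of paste_pot_mid in the frame of pad_red between 0.016 and 0.024 m and angle between each of paste_pot_mid, clip_case_mid's own z axis and vertical below 0.1 rad and horizontal distance between clip_case_mid and pad_yellow below 0.015 m and z of clip_case_mid in the frame of pad_yellow between 0.014 and 0.022 m))) and horizontal distance between block_mid and clip_case_mid below 0.01 m and z of block_mid in the frame of clip_case_mid between 0.017 and 0.025 m and angle between the y axis of block_mid and the y axis of clip_case_mid, either way round below 0.25 rad); the robot touches nothing.
It fails at once if the black tweezers are moved more than 20 mm (distance of black_tweezers_mid from where it was at the start of the episode above 0.02 m).
It fails at once if the tape roll is moved more than 20 mm (distance of tape_roll_mid from where it was at the start of the episode above 0.02 m).
It also fails if it takes over 102 s, if anything falls off the work surface, if the arm or the gripper's body presses on something with over 40 N, if the wrist force passes 120 N, or if a joint passes its speed limit or range.

## Working session

There is one attempt and no reset: what is moved stays moved. The work goes in short steps, each a Python script; the robot and the scene stay as the last script left them, time stands still between calls to the robot, and variables do not carry over. Pictures are saved under pics/ and viewed, and the job is handed in when it is done.

```bash
mkdir -p pics; ls
python3 - <<'E'
from bench import ctrl, optics
import cv2, numpy as np
print(ctrl.observe())
for n in ("scene","top"):
    p,d=optics.capture(n); cv2.imwrite(f"pics/{n}0.png",p[:,:,::-1]); np.save(f"{n}0.npy",d); np.save(f"{n}0rgb.npy",p)
    print(n,optics.camera_params(n), (d>0).mean())
E
```

```text
pics
{'clock': 0.0, 'qpos': array([-1.36759915,  0.33288717, -0.06469254,  1.460949  ,  0.02158001,
        1.34987851, -0.08852828]), 'joint_vel': array([-1.14828127e-05, -1.79071280e-04, -1.46156160e-03,  2.95866199e-04,
       -1.05673587e-03,  2.51734019e-03,  7.71184332e-04]), 'effort': array([ 2.77789804e-04, -6.23264909e+01,  2.50001944e-02, -3.89891911e+01,
       -6.13085506e-02,  3.98086687e-02,  1.48921290e-04]), 'eef_pos': array([139.84401413, 608.75854774, 221.74068283]), 'tcp_rot': array([-3.53944597e-01, -3.12147641e+00,  2.23528007e-03]), 'force': array([0.25968843, 0.60853192, 0.36632639]), 'ft_torque': array([0.0229795 , 0.00270144, 0.01527943]), 'gripper_width': 87.19180332844077}
scene {'intrinsics': array([[442.96949577,   0.        , 275.49582582],
       [  0.        , 442.96949577, 207.3233565 ],
       [  0.        ,   0.        ,   1.        ]]), 'eye': array([   -4.66383809, -1063.19178188,   696.71291543]), 'orientation': array([ 1.0202545 , -0.22770684, -0.35799731])} 0.9961522108843538
top {'intrinsics': array([[399.98061417,   0.        , 279.96605203],
       [  0.        , 399.98061417, 215.74133341],
       [  0.        ,   0.        ,   1.        ]]), 'eye': array([417.33957286, -48.12385445, 936.28546901]), 'orientation': array([ 0.05239063, -0.04009165, -1.56041456])} 0.9957100340136055
```

View pics/top0.png

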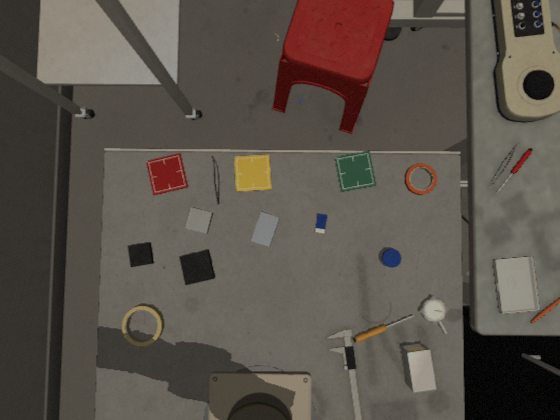

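View pics/scene0.png

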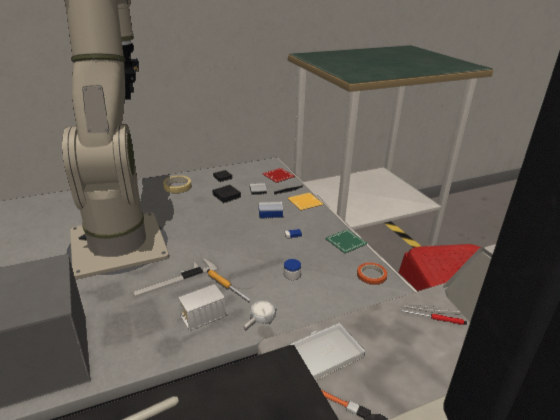

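The top view (up = +x, left = +y) shows the red mat (167,173), yellow (253,173) and green (355,171), so red is the left one of the two. The tweezers lie at (216,180) and the orange roll at (421,179).

There are two all-black packs: (140,254), about 23 px wide, and (197,267), about 31 px wide. The smaller one should be the 50 mm part. I'll measure them and confirm in a crop.

```bash
cat > h.py <<'E'
import numpy as np, cv2
from scipy.spatial.transform import Rotation as R
from bench import ctrl, optics
def cast(n,px,z):
    c=optics.camera_params(n); K=c["intrinsics"]; M=R.from_rotvec(c["orientation"]).as_matrix()
    px=np.atleast_2d(np.asarray(px,float)); r=np.c_[(px[:,0]-K[0,2])/K[0,0],-(px[:,1]-K[1,2])/K[1,1],-np.ones(len(px))]@M.T
    t=(z-c["eye"][2])/r[:,2]; return c["eye"]+r*t[:,None]
def cloud(n,d):
    c=optics.camera_params(n); K=c["intrinsics"]; M=R.from_rotvec(c["orientation"]).as_matrix()
    v,u=np.indices(d.shape); P=np.stack([(u-K[0,2])/K[0,0]*d,-(v-K[1,2])/K[1,1]*d,-d],-1)
    return P@M.T+c["eye"]
def rect(mask,near,z,n="top"):
    cs,_=cv2.findContours(mask.astype(np.uint8),cv2.RETR_EXTERNAL,cv2.CHAIN_APPROX_NONE)
    cs=[c for c in cs if cv2.pointPolygonTest(c,near,True)>-6 and len(c)>8]
    if not cs: return None
    c=max(cs,key=cv2.contourArea)
    W=cast(n,c[:,0,:],z)[:,:2].astype(np.float32)
    (cx,cy),(w,h),a=cv2.minAreaRect(W)
    if w<h: long=a+90
    else: long=a
    return np.array([cx,cy]),sorted([w,h]),(long+90)%180-90   # long-axis angle in deg, world
E
python3 - <<'E'
from h import *
p=np.load("top0rgb.npy");d=np.load("top0.npy")
C=cloud("top",d)
for n,u,v in [("tbl",230,320),("tbl",300,260),("tbl",330,240),("red",167,174),("yel",253,173),("grn",355,171),("clr",199,220),("clip",265,229),("blk",140,254),("Blk",197,267),("block",321,222),("pot",391,258)]:
    s=np.s_[v-1:v+2,u-1:u+2]; print(n,p[v,u],np.median(C[s].reshape(-1,3),0).round(1))
hsv=cv2.cvtColor(p,cv2.COLOR_RGB2HSV)
print("hsv",[hsv[v,u].tolist() for u,v in [(199,220),(265,229),(140,254),(321,219),(321,230),(391,258),(300,260),(216,180)]])
crop=cv2.resize(p[140:310,110:420],None,fx=2.58,fy=2.58,interpolation=cv2.INTER_CUBIC);cv2.imwrite("pics/crop0.png",crop[:,:,::-1])
E
```

```text
tbl [105 100  91] [229.6  72.6  -1.5]
tbl [107 102  92] [369.7 -88.2  -1.3]
tbl [108 102  93] [ 417.  -158.1   -1.5]
red [117  30  24] [568.3 227.    3. ]
yel [171 141  56] [572.5  24.    2.3]
grn [48 78 58] [ 579.3 -215.8    2.8]
clr [130 125 117] [460.  146.5  13.5]
clip [127 127 128] [440.3  -7.2  29.7]
blk [31 29 25] [380.3 281.2  13.3]
Blk [25 25 24] [352.4 147.7  18.6]
block [26 43 90] [ 458.3 -135.6   11.1]
pot [ 32  52 101] [ 378.  -290.8   33.3]
hsv [[18, 25, 130], [120, 2, 128], [20, 49, 31], [112, 174, 88], [22, 33, 172], [111, 174, 101], [20, 36, 107], [20, 36, 107]]
```

View pics/crop0.png

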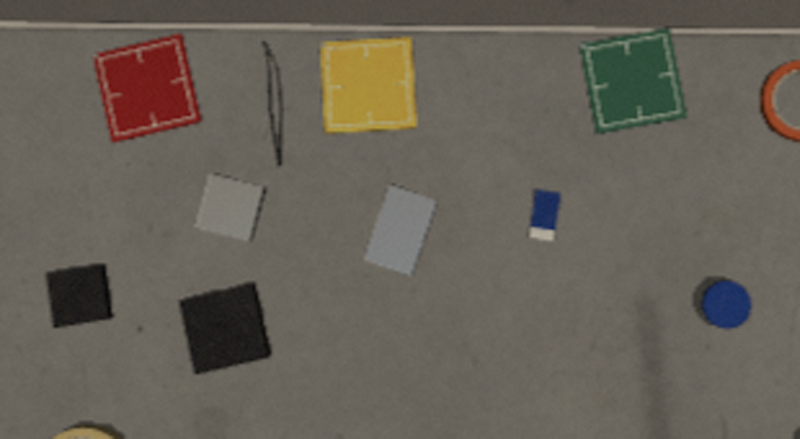

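The crop confirms it: the small black pack (140,254) is about 50 mm, against about 70 mm for the other. The grey-white square (199,220) is the clear-lidded pack. The pale blue rectangle (265,229) is the clip box, the blue and white piece (321,222) the block, and (391,258) the pot. Next I'll measure the poses.

```bash
cat > meas.py <<'E'
from h import *
def measure(p,d):
    C=cloud("top",d); Z=C[...,2]+1.5
    hsv=cv2.cvtColor(p,cv2.COLOR_RGB2HSV).astype(int); H,S,V=hsv[...,0],hsv[...,1],hsv[...,2]
    out={}
    out["red"]=rect(((H<8)|(H>172))&(S>120),(167,174),3)
    out["yel"]=rect((H>15)&(H<35)&(S>100),(253,173),3)
    out["grn"]=rect((H>45)&(H<90)&(S>60),(355,171),3)
    return out,Z,(H,S,V)
E
python3 - <<'E'
from meas import *
p=np.load("top0rgb.npy");d=np.load("top0.npy")
o,Z,(H,S,V)=measure(p,d)
k=lambda r:(r[0].round(1),np.round(r[1],1),round(r[2],1)) if r else None
o["clr_h"]=rect(Z>7,(199,220),14); o["clr_c"]=rect((Z>4)&(V>112),(199,220),14)
o["clip_h"]=rect(Z>16,(265,229),30)
o["blk_h"]=rect(Z>7,(140,254),14); o["blk_c"]=rect(V<60,(140,254),14);o["Blk"]=rect(V<60,(197,267),19)
o["block_h"]=rect(Z>6,(321,222),12); o["pot"]=rect(Z>18,(391,258),34); o["potc"]=rect((H>100)&(S>120),(391,258),34)
o["tape"]=rect((H<20)&(S>140),(421,165),12);o["tweez"]=rect((V<70),(218,180),5)
for n,r in o.items(): print(n,k(r))
E
```

```text
red (array([569.3, 227.8]), array([83.3, 83.7]), 13.9)
yel (array([573.8,  25.7]), array([84.8, 85.3]), -85.9)
grn (array([ 580.2, -215.8]), array([67. , 68.3]), 10.9)
clr_h (array([460.8, 148.3]), array([49.8, 51.3]), 76.6)
clr_c (array([460.3, 149.1]), array([49.8, 50.4]), -13.8)
clip_h (array([441.3,  -5.6]), array([44.5, 69.9]), -18.5)
blk_h (array([380.6, 281.9]), array([50. , 52.7]), -80.0)
blk_c (array([380.4, 279.5]), array([49.6, 53.4]), -80.0)
Blk (array([352.9, 147.7]), array([67.4, 70.1]), -76.4)
block_h (array([ 456. , -134.6]), array([24.7, 44.6]), -9.2)
pot (array([ 380.3, -288.3]), array([40.2, 44.9]), -89.4)
potc (array([ 379.2, -290.6]), array([37.9, 40.3]), -89.4)
tape (array([ 561.1, -365.4]), array([71.5, 71.7]), 44.8)
tweez (array([539.5, 112.5]), array([ 0. , 11.8]), 1.1)
```

```bash
cat > rob.py <<'E'
from h import *
def ori(yaw): return (R.from_euler("z",yaw,degrees=True)*R.from_euler("x",180,degrees=True)).as_rotvec()
SAFE=130
def best(xyz,yaw,step):
    """tool-x yaw equivalent (mod step) with the most room in the joint ranges"""
    lo=np.array([-2.6,-.5,-1.47,.16,-1.27,.06,-2.6]);hi=np.array([2.6,2.12,1.34,2.42,4.41,2.06,2.6])
    q0=np.array(ctrl.observe()["qpos"]); b=None
    for k in range(int(360/step)):
        y=yaw+k*step; q=ctrl.solve_ik(list(xyz),ori(y))
        if q is None: continue
        q=np.array(q); c=np.abs(q-q0).max()+ (3 if (np.minimum(q-lo,hi-q)<0.05).any() else 0)
        if b is None or c<b[0]: b=(c,y,q.round(2))
    return b
def pick(xy,yaw,step,z,open_,squeeze,width):
    b=best([*xy,SAFE],yaw,step); y=b[1]; print("pick",y,b[2])
    ctrl.grip(open_)
    ctrl.reach([*xy,SAFE],ori(y))
    ctrl.move_l([*xy,z+12],v=200)
    hit=ctrl.move_l([*xy,z],v=40,force_limit=15)
    ctrl.grip(width-8,squeeze); ctrl.wait(.1)
    o=ctrl.observe(); print("hit",hit,"tcp",o["eef_pos"].round(1),"w",round(o["gripper_width"],1))
    ctrl.move_l([*xy,SAFE],v=200)
    o=ctrl.observe(); print("lifted w",round(o["gripper_width"],1),"F",np.round(o["force"],1),"t",round(o["clock"],1))
    return y
def place(xy,yaw,step,z,open_):
    b=best([*xy,SAFE],yaw,step); y=b[1]; print("place",y,b[2])
    ctrl.reach([*xy,SAFE],ori(y))
    ctrl.move_l([*xy,z+12],v=180)
    hit=ctrl.move_l([*xy,z],v=30,force_limit=10)
    o=ctrl.observe(); print("hit",hit,"tcp",o["eef_pos"].round(1),"w",round(o["gripper_width"],1))
    ctrl.grip(open_); ctrl.move_l([*xy,SAFE],v=200)
    print("t",round(ctrl.observe()["clock"],1))
E
python3 - <<'E'
from rob import *
pick([380.5,281],10,90,3.5,70,20,50)
p,d=optics.capture("scene");cv2.imwrite("pics/s1.png",p[:,:,::-1])
E
```

```text
pick 100 [-1.02  0.07  0.3   1.98 -0.02  1.1  -0.54]
hit False tcp [380.6 281.    3.6] w 50.4
lifted w 50.2 F [ 0.5 -0.3 -0.1] t 4.8
```

View pics/s1.png

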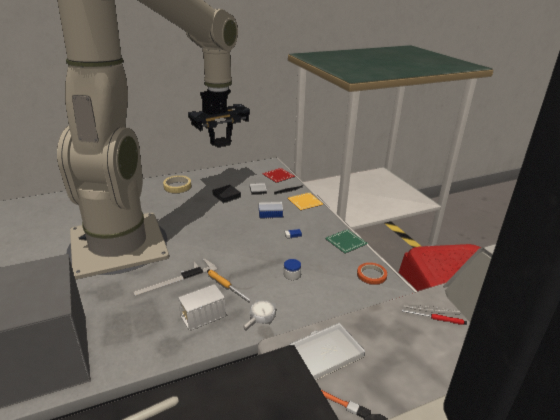

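The scene view shows the black pack held in the fingers at (221,138), and its spot on the table is empty. I'll place it, then move the pot.

Run:
```python
from rob import *
place([580.2,-215.8],10.9,90,6.8,62)
pick([379.8,-289.5],0,30,8,70,20,42)
```

```text
place 10.9 [-0.48  0.59  1.05  1.63 -0.54  1.24 -0.7 ]
hit True tcp [ 580.2 -215.6    6.6] w 50.3
t 9.4
pick 30 [-0.61  0.16  1.27  2.   -0.18  1.1  -0.31]
hit False tcp [ 379.9 -289.6    8.1] w 41.5
lifted w 41.5 F [ 0.1 -0.3 -1.8] t 13.3
```

Run:
```python
from rob import *
place([569.3,227.8],0,30,11.5,52)
pick([441.1,-5.8],-18.5,180,6,70,25,44)
```

```text
place 90 [-1.09  0.47  0.83  1.65 -0.37  1.19 -0.17]
hit False tcp [569.3 227.8  11.4] w 41.3
t 17.9
pick 161.5 [-0.92 -0.04  0.83  2.07  0.04  1.1   1.14]
hit False tcp [441.1  -5.8   6.1] w 44.2
lifted w 44.3 F [-0.2 -0.2 -1. ] t 22.3
```

Run:
```python
from rob import *
place([573.8,25.7],4.1,180,9.3,54)
ctrl.reach([460.5,148.7,160],ori(76.2))
ctrl.grip(70)
p,d=optics.capture("top");np.save("top1rgb.npy",p);np.save("top1.npy",d);cv2.imwrite("pics/top1.png",p[:,:,::-1])
```

```text
place 184.1 [-0.92  0.44  1.01  1.76 -0.4   1.17  1.85]
hit True tcp [573.8  26.    9.1] w 44.0
t 25.5
```

View pics/top1.png

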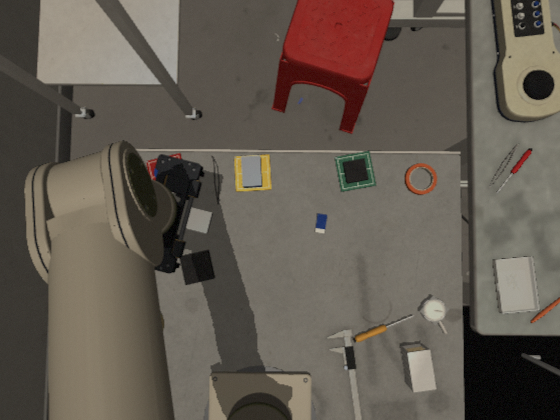

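The top view shows the black pack centred on green (355,170) and the clip box on yellow (252,172). The tweezers and the roll have not moved. I'll measure both placed parts and then stack on top of them.

Run:
```python
from meas import *
p=np.load("top1rgb.npy");d=np.load("top1.npy")
o,Z,(H,S,V)=measure(p,d)
print("grn",o["grn"]);print("clip",rect(Z>18,(252,172),33)); print("blk_h",rect(Z>10,(355,171),17),rect(V<55,(355,171),17)); print("block",rect(Z>6,(321,222),12)); print(np.median(Z[168:174,352:358]),np.median(Z[168:174,250:256]))
```

```text
grn None
clip (array([573.02197266,  27.52823257]), [44.749080657958984, 72.76651763916016], 4.291985988616943)
blk_h (array([ 578.91265869, -212.66673279]), [51.053592681884766, 51.375370025634766], -79.10446548461914) (array([ 578.07580566, -213.28013611]), [51.25090026855469, 51.38518142700195], -79.11463451385498)
block (array([ 455.58093262, -133.39959717]), [23.140399932861328, 45.652103424072266], -8.9466552734375)
18.524932034686174 33.52733439077366
```

The jaw-centred axes show a camera bias of about +2 mm in y: the clip was set at y = 25.7 and measured at 27.5, and the black pack shows the same. I'll use corrected coordinates for the stack.

Run:
```python
from rob import *
pick([460.5,147.2],76.2,90,3.5,70,20,50)
place([578.4,-215.4],10.9,90,20.6,60)
pick([455.8,-135.6],-9.1,180,3,50,15,23)
```

```text
pick 76.2 [-1.47  0.16  1.16  1.98 -0.16  1.1  -0.48]
hit False tcp [460.6 147.2   3.6] w 50.2
lifted w 50.6 F [-0.3 -0.4 -1.7] t 31.3
place 10.9 [-0.32  0.47  0.79  1.63 -0.36  1.19 -0.83]
hit True tcp [ 578.5 -215.2   20.6] w 50.1
t 35.1
pick -9.1 [-0.73  0.09  0.98  2.   -0.08  1.09 -1.44]
hit False tcp [ 455.8 -135.6    3. ] w 22.3
lifted w 22.2 F [-0.   0.3  0.2] t 38.9
```

Run:
```python
from rob import *
from meas import *
place([573.2,25.9],4.2,180,36.4,32)
ctrl.reach([140,-600,230],ori(-90)) if ctrl.solve_ik([140,-600,230],ori(-90)) is not None else ctrl.reach([140,609,222],[-.354,-3.121,0])
p,d=optics.capture("top");np.save("top2rgb.npy",p);np.save("top2.npy",d)
cv2.imwrite("pics/top2.png",cv2.resize(p[120:290,100:470],None,fx=2.15,fy=2.15,interpolation=cv2.INTER_CUBIC)[:,:,::-1])
s,_=optics.capture("scene");cv2.imwrite("pics/s2.png",s[:,:,::-1])
o,Z,(H,S,V)=measure(p,d)
print("clip",rect(Z>18,(252,172),33)); print("stack",rect(Z>23,(355,171),31)); print("block",rect(Z>39,(252,172),45)); print("pot",rect(Z>18,(167,174),37)); print("red",rect(((H<8)|(H>172))&(S>120),(150,165),3))
print("tape",rect((H<20)&(S>140),(421,165),12))
print(ctrl.observe()["clock"])
```

```text
place 4.2 [-0.82  0.38  0.85  1.75 -0.31  1.15 -1.37]
hit False tcp [573.2  25.9  36.3] w 22.2
t 42.0
clip (array([573.20947266,  27.51431847]), [45.36193084716797, 71.97264099121094], 3.3821539878845215)
stack (array([ 577.20355225, -211.76045227]), [51.20754623413086, 52.434173583984375], -78.93453788757324)
block (array([572.34716797,  27.55625153]), [22.507022857666016, 45.4776496887207], 0.8744007349014282)
pot (array([567.39709473, 225.8762207 ]), [41.236209869384766, 45.78170394897461], -89.48455733060837)
red (array([569.27203369, 227.83666992]), [83.31564331054688, 83.69954681396484], 13.89288330078125)
tape (array([ 561.46429443, -365.29312134]), [70.5043716430664, 73.73065185546875], -71.01967430114746)
44.8417
```

View pics/top2.png

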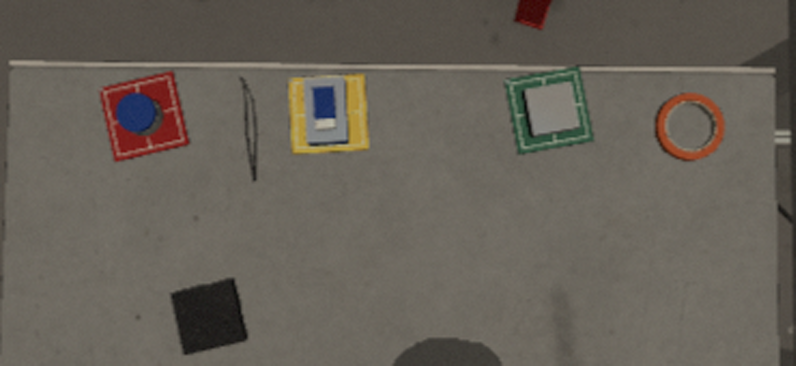

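View pics/s2.png

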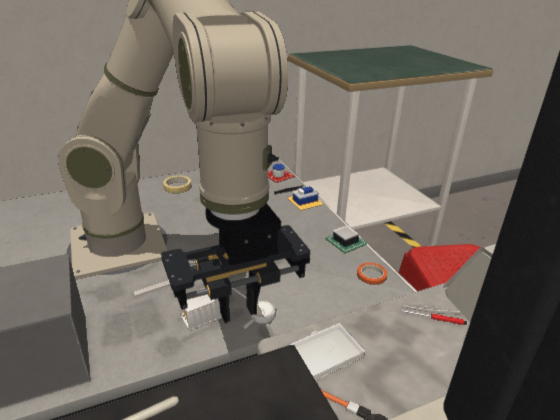

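Run:
```python
from meas import *
p,d=optics.capture("top"); Z=cloud("top",d)[...,2]+1.5
for n,(u,v) in dict(pot=(163,173),block=(251,168),clip=(252,184),stack=(356,170)).items(): print(n,np.median(Z[v-2:v+3,u-2:u+3]).round(1))
s=ctrl.observe();print(s["eef_pos"],s["force"].round(2),s["gripper_width"])
if np.abs(s["force"]).max()<4: ctrl.sign_off()
```

```text
pot 38.6
block 46.3
clip 33.6
stack 32.0
[ 140.73664526 -599.87041145  229.92283664] [-0.26  0.51  0.38] 32.06073587601097
the job is handed in; nothing more can be done
```

I laid out the kit and handed the job in at about 45 s of the 102 s allowed; no verdict was reported. All five parts are in their places:

- **Green mat:** the small black pack is in the middle with the clear-lidded pack on top.
- **Red mat:** this is the left one of the two, so the paste pot stands here.
- **Yellow mat:** the clip box is here, with the cleaning block lengthwise along its top.

**Last checks:**

| Part | Measured against | Offset | Angle difference | Top height, measured (expected) |
|---|---|---|---|---|
| Clear-lidded pack | black pack | about 2 mm | about 0.2° | 32.0 mm (31) |
| Black pack | green mat | about 3 mm | – | not measured once covered |
| Paste pot | red mat | about 3 mm | – | 38.6 mm (37) |
| Clip box | yellow mat | about 2 mm | – | 33.6 mm (33) |
| Block | clip box | about 1 mm | about 2.5° | 46.3 mm (45) |

- **Bystanders:** the tape roll measured within 0.5 mm of its start. The tweezers look unmoved by eye only; my colour mask did not isolate them.
- **Robot:** the arm was clear of everything, with almost no force on the tool.

**Disagreements:**
- The top camera and the gripper differed by about 2 mm in y. I corrected for that when stacking.
- Measured heights read 0.6 to 1.6 mm high, within the calibration error.
- The green mat could not be re-measured once it was covered, so I used its first measurement.

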